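# Show the chisel's cutting edge to the inspection camera

## Robot

A 7-joint arm with a two-finger parallel gripper is mounted at the origin on a cart in front of the work surface, level with it; the furniture and walls round the work are solid. World frame = base frame: x ahead of the robot, y to its left, z up, the work surface at z = 0. Lengths are in m, angles in rad, forces in N, time in s.
With the tool pointing down it reaches from about 0.35 to 0.9 m from the base axis. Payload 8.1 kg.
Tool frame: the origin (TCP) lies on the centre line of the jaws, within the pads' length; the fingertips stand 19 mm ahead of it and the grasp point (between the pads) is the TCP; z points along the fingers, y is the direction in which the jaws open and shut (so a half turn about z gives the same grasp; the last joint's range is limited). The gripper opens to 92 mm and grips with 3 to 60 N. Pads are 19 mm wide; open, the fingers measure 130 mm over their backs; the gripper's body (75 mm by 190 mm) begins 47 mm behind the grasp point.
Start: joints at [1.01, 0.434, 0.025, 1.573, -0.012, 1.134, -0.075], TCP at [0.276, -0.561, 0.246] pointing down, gripper open.
Joint ranges: [-2.62, 2.62], [-0.44, 2.09], [-1.27, 1.32], [0.08, 2.57], [-1.32, 4.46], [0.12, 2], [-2.74, 2.74]. Speed limits (rad/s): [2.22, 2.22, 3.01, 3.01, 3.14, 3.14, 3.14].

## Interface

Orientations are given as a rotation vector (axis times angle).
In Python, from cell import monitor, imaging, workorder, outline_of gives the robot as it stands.
- The arm moves only by the tool move_arm, never from a script. Its argument "series" is a list of rows, each a list of 6 numbers: the shift along the world's x, y, z in cm, then the turn, a rotation vector about the world's x, y, z in degrees. A call has 1 to 8 rows; each row shifts and turns the commanded pose from where the row before left it; what a row does not reach is not made up. A row lasts 1/10 s, in which the tool goes at most 50 mm and 8.59 degrees, less where a joint would pass 70% of its speed; a pose out of reach is approached as far as the arm can. A call with a gripper value outside its range is refused whole. "grip" is the opening, from 0 (shut) to 1 (fully open), set as the call begins (left out, the last holds). The fingers move at their own pace and stop on an object; "force" is the grip in N (left out, the last holds). Time passes only in rows, so rows that do not move let the fingers close. It gives the time, the measured TCP pose, the force and the opening at its end, in the units of the state.
- monitor.observe(): the state, without advancing time (a new reading comes with each control period).
- imaging.get_image(name): name is "scene" or "top" or "wrist"; returns a dict with "color" (420x560x3 uint8, red, green, blue), "fx", "fy", "cx", "cy" (pixels), "rvec" (rotation vector, rad) and "tvec" (3), from world to camera coordinates, as OpenCV has them; the wrist camera has in their place "mount" (4x4, takes a point from camera to tool coordinates, whose origin is the TCP and whose axes are the flange's). Camera axes: x right, y down, z forward; pixel columns grow to the right and rows downward; lengths in m; the calibration is good to about 2 mm. A picture is of the moment at which its call begins: read the wrist's pose just before it. There is no depth.
- workorder.sign_off(): hands the job in, once; it reports no verdict.
Trained networks look in the newest picture that a camera, given by its name, has taken for a name from the list of things; names that differ only in an ending like _2 or _b are one class to them, and where a whole thing is asked for, a point or a joint stands for the part that bears it (a point fixed in the world has none). Each returns a list of dicts, best first, with "p" (0 to 1); they miss things now and then, are a little off and sometimes report something else, mostly with a low value. They report only what shows in the picture. A call takes as long as a camera call.
- outline_of(camera, thing): "mask" (420x560 bool, what is visible of it) and "rect" ([left, top, width, height] in pixels, round what is visible of it).
The state is a dict: "clock": time; "joints": joint angles; "dq": joint speeds; "joint_efforts": joint torques, N m; "position": TCP position; "ee_rot": TCP orientation; "force": force on the tool from outside, world axes, zero at the start; "ft_torque": the same for the moment, N m; "width": opening from 0.0 (shut) to 1.0 (fully open).
Only numpy, scipy, OpenCV 4.12 (cv2) and the standard library are available. Lean on these libraries where they do the work, as an engineer would, in place of code of your own. Each camera call takes 0.05 s, during which the arm holds its last target. There are 200 camera calls.

## Task

The sharpened chisel lies on its board under a clear cover: lift the cover off by its bar handle and set it down flat on the green mat without dropping it. Then pick up the chisel by its wooden handle and show its edge to the inspection camera: level, just as it lay on the board, blade pointing straight at the lens, the tip 8 cm in front of the lens and at the lens's height. Finish while still holding it there steadily, touching the camera with nothing and leaving the other things on the bench where they are.

Things in the scene. Friction and masses are not known exactly. Their poses are not given: they have to be found in the camera images.
- board: Fixed pale wooden board, 260 (x) x 130 (y) x 12 mm, blue felt on top; origin at the centre of its underside, on the bench. The chisel lies on it along its x axis, blade towards +x, under the cover. Its x axis points away from the robot, within about 25 degrees; it may be on the robot's left or right.
- mat: Fixed green mat with a white border line, 280 (x) x 180 (y) x 3 mm; origin at the centre of its underside, on the bench. The cover is to be set on it. It lies on the other side from the board.
- cover: Loose clear plastic cover, open below, 220 (x) x 100 (y) x 60 mm, walls 4 mm, with a thin black rim round its foot, about 0.4 kg. Origin at the centre of its open underside; it stands on the board over the chisel, long sides along the board's.
- cover_handle: Bar handle on top of the cover; moves with it. Origin at the centre of the cover's top, 60 mm above the cover's underside.
- cover_bar (a point): Centre of the black bar of that handle, 97 mm above the cover's underside and 37 mm above its top. The bar is 14 mm wide, 14 mm high and 120 mm long along the cover's x axis; two steel posts of 12 mm diameter carry it 50 mm either side of the centre, the space between is free.
- chisel: Loose chisel with a stout turned pale wooden handle and a steel blade, 164 mm long, 40 mm high at the handle, about 0.11 kg. Origin below the middle of its length, at its underside; its own -y axis runs to the blade's tip, +y to the handle's end, z is up as it lies.
- chisel_handle (a point): Centre of the chisel's handle, 20 mm above its underside and 128 mm behind the tip. The handle is round, up to 37 mm thick, and reaches about 25 mm ahead of this point and 36 mm behind it; axes as the chisel's.
- chisel_tip (a point): Tip of the chisel's blade, 2 mm above its underside (with the chisel level as it lay, 18 mm lower than point chisel_handle: the blade slopes down a little); axes as the chisel's.
- camera_stand: Fixed stand of the inspection camera with the camera on it: dark round foot of 100 mm diameter, column of 18 mm diameter and 340 mm high; its origin is the point of the bench straight below the focus point, 180 mm in front of the column's axis (the column stands at +180 mm on the stand's x axis). The camera looks level along the stand's -x axis, towards the robot, turned up to 20 degrees either way.
- camera_head (a joint): Height setting of the camera on its column (m): lens axis 0.15 m above the bench at 0, 0.24 m at 0.09. Stiffly clamped; not to be changed.
- lens (a point): Centre of the camera's front glass inside a white ring of light, 48 mm in diameter; its x axis points back into the camera, against the direction of view, z up.
- focus (a point): The point on the lens axis 80 mm in front of the front glass, where the chisel's tip must be held. Its x axis points at the lens (the way the blade must point), z up.
- glue_pot: Bystander: blue-green enamel pot, 80 mm in diameter, 81 mm high; origin at its underside.
- varnish_jar: Bystander: amber jar with a black cap, 56 mm in diameter, 87 mm high; origin at its underside.
- spirit_jar: Bystander: clear jar with a yellowish lid, 52 mm in diameter, 102 mm high; origin at its underside.
- cork_block: Bystander: cork block 45x70x30 mm; origin at its underside.

How it is judged:
On the way, in this order (a step that is already met when the one before it is completed fails the run):
1. the cover is lifted off the chisel by its bar handle, the chisel still lying in its place (height (world z) of cover above 0.055 m and contact force between the fingers and cover_handle above 1 N and distance of chisel from where it was at the start of the episode below 0.03 m), for 0.1 s.
2. the cover stands flat on the mat and is let go, the chisel still lying on its board (x of cover in the frame of mat between -0.07 and 0.07 m and y of cover in the frame of mat between -0.06 and 0.06 m and height (world z) of cover below 0.01 m and angle between cover's own z axis and vertical below 0.06 rad and contact force between cover and mat above 0.5 N and contact force between the fingers and cover below 0.05 N and linear speed of cover below 0.02 m/s and distance of chisel from where it was at the start of the episode below 0.03 m), for 0.2 s.
At the end, for the whole second after the job is handed in: The fingers alone hold the chisel still by its handle, tip within 20 mm of the focus point 80 mm before the lens, pointing at the lens and upright within 15 degrees each; the cover stands flat on the mat, let go, centre within 70 mm (along), 60 mm (across) of the mat's (distance between chisel_tip and focus below 0.02 m and angle between the y axis of chisel and the x axis of focus, either way round below 0.26 rad and x of chisel_handle in the frame of focus below -0.09 m and angle between chisel's own z axis and vertical below 0.26 rad and contact force between the fingers and chisel above 1 N and distance between the grasp point and chisel_handle below 0.045 m and contact force between chisel and camera_stand below 0.05 N and contact force between each of chisel, the fingers and cover below 0.05 N and contact force between chisel and board below 0.05 N and height (world z) of chisel_handle above 0.1 m and linear speed of chisel below 0.03 m/s and angular speed of chisel below 0.2 rad/s and x of cover in the frame of mat between -0.07 and 0.07 m and y of cover in the frame of mat between -0.06 and 0.06 m and height (world z) of cover below 0.01 m and angle between cover's own z axis and vertical below 0.06 rad and contact force between cover and mat above 0.5 N and linear speed of cover below 0.02 m/s); the arm keeps its last pose, push and grip.
It fails at once if the cover is dropped: in the air with no finger on it (height (world z) of cover above 0.035 m and contact force between the fingers and cover below 0.01 N).
It fails at once if the chisel is dropped: in the air with no finger on it (height (world z) of chisel_handle above 0.075 m and contact force between the fingers and chisel below 0.01 N).
It fails at once if the camera is struck or shifted (contact force between any of chisel, the arm, the fingers, cover and camera_stand above 0.5 N or distance of lens from where it was at the start of the episode above 0.01 m).
It fails at once if another thing on the bench is shifted (distance of any of glue_pot, varnish_jar, spirit_jar, cork_block from where it was at the start of the episode above 0.02 m).
It also fails if it takes over 64 s, if anything falls off the work surface, if the arm or the gripper's body presses on something with over 40 N, if the wrist force passes 120 N, or if a joint passes its speed limit or range.

## Working session

There is one attempt and no reset: what is moved stays moved. The work goes in short steps, Python scripts to look and compute and a tool call to move; the robot and the scene stay as the last step left them, time stands still between calls to the robot, and variables do not carry over. Pictures are saved under pics/ and viewed, about 8 in all and at most 12, crops included, and the job is handed in when it is done.

Besides the shell and the picture viewer there is one more tool, called as name([rows], argument=value, ...), one row to a line, values as JSON. move_arm: Moves the arm, as the interface text tells. Its arguments: {"type":"object","properties":{"series":{"type":"array"},"grip":{"type":"number"},"force":{"type":"number"}},"required":["series"]}

```bash
ls; mkdir -p pics
cat > h.py <<'E'
import numpy as np, cv2
from cell import monitor, imaging, workorder, outline_of
R=lambda v: cv2.Rodrigues(np.array(v,float))[0]
def cam(name,st=None):
    im=imaging.get_image(name); K=np.array([[im['fx'],0,im['cx']],[0,im['fy'],im['cy']],[0,0,1.]])
    if 'rvec' in im: Rw=R(im['rvec']); t=np.array(im['tvec']).ravel()
    else:
        M=np.array(im['mount']); Rt=R(st['ee_rot']); Rc=Rt@M[:3,:3]; c=Rt@M[:3,3]+np.array(st['position']); Rw=Rc.T; t=-Rw@c
    return im['color'],K,Rw,t
def back(uv,z,K,Rw,t):
    uv=np.atleast_2d(uv).astype(float); d=(Rw.T@np.linalg.inv(K)@np.c_[uv,np.ones(len(uv))].T).T; c=-Rw.T@t
    return c+d*((z-c[2])/d[:,2])[:,None]
def proj(P,K,Rw,t):
    q=(K@(Rw@np.atleast_2d(P).T+t[:,None])).T; return q[:,:2]/q[:,2:]
def save(n,c): cv2.imwrite('pics/'+n,c[:,:,::-1])
E
python3 - <<'E'
from h import *
print(monitor.observe())
for n in ('scene','top'):
    c,K,Rw,t=cam(n); save(n+'0.png',c); print(n,K[0,0],'cam at',-Rw.T@t)
    for th in ('board','mat','cover','cover_handle','chisel','camera_stand','lens','glue_pot','varnish_jar','spirit_jar','cork_block'):
        for r in outline_of(n,th)[:1]:
            m=r['mask'].astype(np.uint8); ctr=np.argwhere(m).mean(0)[::-1]
            rr=cv2.minAreaRect(np.argwhere(m)[:,::-1].astype(np.float32)); 
            b=back(cv2.boxPoints(rr),0.0,K,Rw,t)
            print(th,round(r['p'],2),r['rect'],ctr.round(1),back(ctr,0,K,Rw,t)[0].round(3)[:2],b[:,:2].round(3).tolist())
E
```

```text
pics
{'clock': 0.0, 'joints': array([ 1.01040623,  0.43524179,  0.02496038,  1.57410033, -0.01159664,
        1.13400119, -0.07510175]), 'dq': array([-0.00067377,  0.00157668,  0.00016095, -0.00038716, -0.00010661,
        0.00019682,  0.00164038]), 'joint_efforts': array([-1.30290409e-03, -6.67841506e+01,  9.84525606e-01, -3.14464831e+01,
       -6.05390710e-02,  4.27536992e-02,  2.33975970e-04]), 'position': array([ 0.27597032, -0.56022971,  0.24493188]), 'ee_rot': array([-3.05818826e+00, -7.12396310e-01,  7.89287862e-04]), 'force': array([-0.0532571 , -0.14884937,  0.27330417]), 'ft_torque': array([-0.03506399,  0.00278118,  0.04975437]), 'width': 0.9983483538489838}
scene 515.6845778990684 cam at [-0.10143416  0.77024168  0.73880305]
board 0.83 [315.7, 201.3, 101.7, 48.6] [370.8 232.3] [ 0.476 -0.242] [[0.597, -0.14], [0.676, -0.276], [0.381, -0.337], [0.333, -0.206]]
mat 0.86 [185.8, 273.3, 151.2, 114.7] [261.9 327.6] [0.447 0.207] [[0.615, 0.264], [0.671, 0.019], [0.307, 0.136], [0.305, 0.319]]
cover 0.62 [325.9, 180.1, 87.8, 65.7] [369.2 210. ] [ 0.543 -0.337] [[0.666, -0.263]
[... 1754 characters left out ...]
59, -0.292]]
lens 0.64 [282.9, 97.1, 23.6, 54.2] [292.9 123.7] [ 0.879 -0.053] [[0.954, -0.013], [0.957, -0.091], [0.808, -0.095], [0.805, -0.019]]
glue_pot 0.87 [191.5, 139.4, 29.5, 28.4] [206.6 151.2] [0.788 0.189] [[0.789, 0.245], [0.85, 0.193], [0.788, 0.128], [0.728, 0.179]]
varnish_jar 0.6 [337.0, 201.9, 66.2, 101.4] [365.9 260.4] [ 0.495 -0.264] [[0.401, -0.184], [0.659, -0.246], [0.627, -0.384], [0.372, -0.317]]
spirit_jar 0.82 [375.4, 158.1, 22.5, 29.8] [384.9 173. ] [ 0.742 -0.316] [[0.72, -0.273], [0.793, -0.314], [0.766, -0.359], [0.694, -0.318]]
cork_block 0.98 [160.2, 154.9, 28.1, 18.9] [172.4 164.4] [0.745 0.282] [[0.771, 0.323], [0.774, 0.246], [0.719, 0.242], [0.716, 0.318]]
```

Run:
```python
import cv2
a=cv2.imread('pics/top0.png'); cv2.imwrite('pics/top0c.png',cv2.resize(a[70:360,120:430],None,fx=2.05,fy=2.05,interpolation=cv2.INTER_CUBIC))
b=cv2.imread('pics/scene0.png'); cv2.imwrite('pics/scene0c.png',cv2.resize(b[80:290,130:430],None,fx=2.5,fy=2.5,interpolation=cv2.INTER_CUBIC))
```

```text
(no output)
```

View pics/top0c.png

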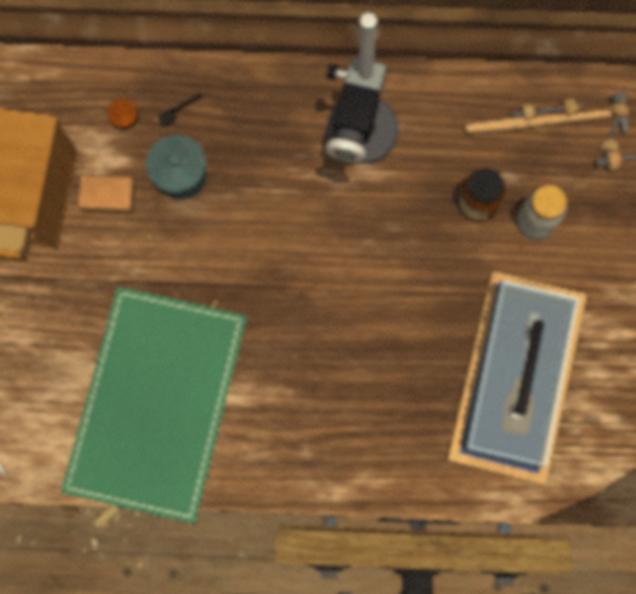

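View pics/scene0c.png

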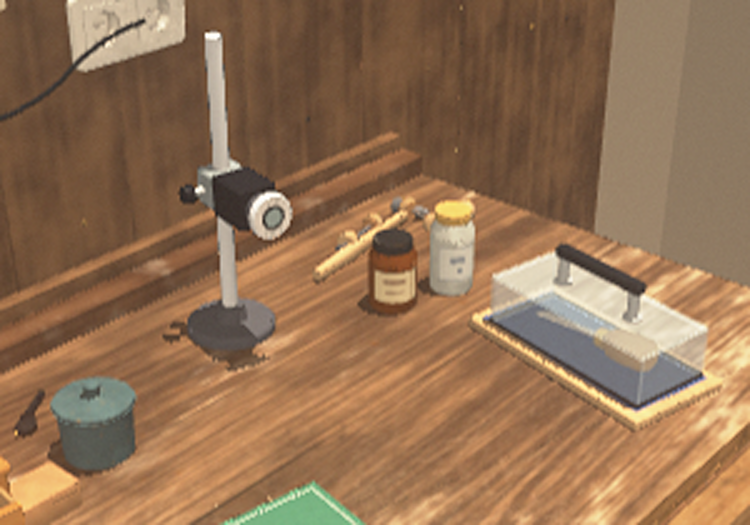

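The top view shows the mat on the left, the board with cover on the right (bar around crop (530,367)), and the camera stand at the upper middle (ring around (346,150)). The jars stand between the board and the camera, towards the back. The scene view shows the ring at crop (270,216), column top at (213,37) and foot at (232,325).

Run:
```python
from h import *
from scipy.optimize import least_squares as LS
cs=cam('scene'); ct=cam('top')
S=cs[1:];T=ct[1:]
ang=lambda a:np.degrees(a)
def m(n,th): return outline_of(n,th)[0]['mask'].astype(np.uint8)
hsv=cv2.cvtColor(ct[0],cv2.COLOR_RGB2HSV)
def quad(mask):
    c,(w,h),a=cv2.minAreaRect(np.argwhere(mask)[:,::-1].astype(np.float32)); return cv2.boxPoints((c,(w,h),a)),c
# mat by colour, top
g=cv2.inRange(hsv,(45,60,40),(85,255,255)); n,l,s,_=cv2.connectedComponentsWithStats(g); g=l==1+s[1:,4].argmax()
q,c=quad(g); w=back(q,.003,*T)[:,:2]; print('mat',back(c,.003,*T)[0],w.round(3).tolist(),s[1:,4].max())
for n_,A in (('top',T),):
    for th,z in (('board',.012),('cover_handle',.109)):
        q,c=quad(m(n_,th)); w=back(q,z,*A)[:,:2]; 
        e=w-np.roll(w,1,0); L=np.linalg.norm(e,axis=1); i=L.argmax(); print(th,w.mean(0).round(4),L.round(3),ang(np.arctan(e[i,1]/e[i,0])).round(1))
q,c=quad(m('scene','cover_handle'))
def f(p):
    cx,cy,yaw,h=p; d=np.array([np.cos(yaw),np.sin(yaw)]); b=np.array([cx,cy])
    P=lambda z,k=0:np.r_[b-k*d,z]
    r=[proj(P(.34),*S)[0]-(215.2,94.8),proj(P(.34),*T)[0]-(299.5,79.8),proj(P(.01),*S)[0]-(222.8,210),proj(P(.01),*T)[0]-(298.5,132.9),proj(P(h,.1),*S)[0]-(238,166.4),proj(P(h,.1),*T)[0]-(288.8,144.5)]
    return np.ravel(r)
r=LS(f,[.9,-.05,0,.2]); p=r.x; d=np.array([np.cos(p[2]),np.sin(p[2])])
print('cam',p.round(3),ang(p[2]),r.fun.round(1),'lens',p[:2]-.1*d,'focus',p[:2]-.18*d,'handle',p[:2]-.308*d)
for th,z in (('glue_pot',.08),('varnish_jar',.087),('spirit_jar',.1)):
  pass
for n_,u,z in (('varnish',(120+486/2.05,70+185/2.05),.087),('spirit',(120+549/2.05,70+202/2.05),.102),('glue',(120+176/2.05,70+163/2.05),.075)): print(n_,back(u,z,*T)[0])
print('tool y dir',R(monitor.observe()['ee_rot'])[:,1])
```

```text
mat [0.45981894 0.1968071  0.003     ] [[0.342, 0.308], [0.621, 0.262], [0.582, 0.082], [0.306, 0.135]] 6794
board [ 0.514  -0.2794] [0.13  0.266 0.135 0.265] -11.0
cover_handle [ 0.5095 -0.2767] [0.024 0.124 0.024 0.124] -14.3
cam [ 0.851 -0.064 -0.231  0.177] -13.208420196197004 [ 0.8 -1.8 -0.2 -0.4  0.6 -2.8 -1.9 -0.8  1.5 -0.2 -1.5  0.4] lens [ 0.75339045 -0.04126358] focus [ 0.67550683 -0.02298407] handle [0.55089302 0.00626316]
varnish [ 0.74883794 -0.2264229   0.087     ]
spirit [ 0.72438502 -0.30483459  0.102     ]
glue [0.76770091 0.17827458 0.075     ]
tool y dir [ 4.41894453e-01 -8.97067048e-01  5.84217270e-05]
```

move_arm([
  [2.9,3.5,0.3,0,0,-5],
  [2.9,3.5,0.3,0,0,-5],
  [2.9,3.5,0.3,0,0,-5],
  [2.9,3.5,0.3,0,0,-5],
  [2.9,3.5,0.3,0,0,-5],
  [2.9,3.5,0.3,0,0,-5],
  [2.9,3.5,0,0,0,-5],
  [2.9,3.5,0,0,0,-4],
], grip=1, force=40)

```text
clock: 2.25
position: [0.5092, -0.2791, 0.2641]
ee_rot: [3.121, -0.355, 0.001]
force: [0.4, -0.7, -0.4]
width: 0.999
```

move_arm([
  [0,0,0,0,0,0],
  [0,0,0,0,0,0],
  [0,0,0,0,0,0],
])

```text
clock: 2.55
position: [0.5075, -0.2818, 0.2637]
ee_rot: [3.121, -0.351, -0.001]
force: [0.6, -0.3, -0.3]
width: 0.999
```

Run:
```python
from h import *
st=monitor.observe(); c=cam('wrist',st); save('w1.png',c[0]); A=c[1:]
Rt=R(st['ee_rot']); print(st['position'],st['joints'].round(2),'tool y ang',np.degrees(np.arctan2(Rt[1,1],Rt[0,1])),'cam at',-A[1].T@A[2],'tcp px',proj(st['position'],*A))
for th,z in (('cover_handle',.109),('board',.012),('cover',.0165)):
    for r in outline_of('wrist',th)[:1]:
        rc=cv2.minAreaRect(np.argwhere(r['mask'])[:,::-1].astype(np.float32)); w=back(cv2.boxPoints(rc),z,*A)[:,:2]; e=w-np.roll(w,1,0); L=np.linalg.norm(e,axis=1); i=L.argmax()
        print(th,r['p'],r['rect'],w.mean(0).round(4),L.round(3),np.degrees(np.arctan(e[i,1]/e[i,0])).round(1))
```

```text
[ 0.50750052 -0.28175861  0.26371511] [ 0.38  0.35  0.04  1.66 -0.02  1.13 -1.36] tool y ang -102.82294884379654 cam at [ 0.58597109 -0.29845048  0.40303723] tcp px [[282.71245413 277.51668995]]
cover_handle 0.89 [267.4, 139.1, 18.3, 115.4] [ 0.5112 -0.2773] [0.123 0.016 0.123 0.018] -11.5
board 0.58 [222.9, 73.2, 108.7, 193.8] [ 0.5158 -0.2766] [0.153 0.256 0.126 0.256] -16.0
cover 0.77 [227.5, 89.4, 95.6, 184.9] [ 0.4994 -0.2709] [0.257 0.115 0.256 0.14 ] -15.0
```

View pics/w1.png

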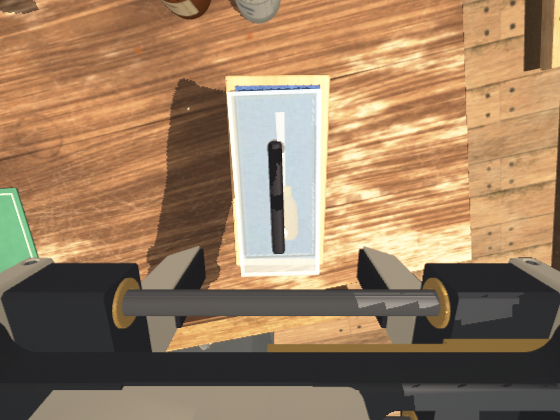

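The wrist view shows the bar from about (274,145) to (279,250), nearly square to the jaws. It needs a small shift and then the descent.

move_arm([
  [0.2,0.2,-2.5,0,0,1],
  [0.1,0.2,-3,0,0,0],
  [0,0.1,-3,0,0,0],
  [0,0,-3,0,0,0],
  [0,0,-2.5,0,0,0],
  [0,0,-1.5,0,0,0],
  [0,0,0,0,0,0],
  [0,0,0,0,0,0],
])

```text
clock: 3.55
position: [0.5111, -0.2763, 0.1091]
ee_rot: [3.125, -0.324, 0.0]
force: [-0.1, -0.6, 0.0]
width: 0.998
```

move_arm([
  [0,0,0,0,0,0],
  [0,0,0,0,0,0],
  [0,0,0,0,0,0],
  [0,0,0,0,0,0],
  [0,0,0,0,0,0],
  [0,0,0,0,0,0],
  [0,0,0,0,0,0],
  [0,0,0,0,0,0],
], grip=0, force=45)

```text
clock: 4.35
position: [0.5112, -0.2757, 0.1087]
ee_rot: [3.125, -0.322, -0.0]
force: [0.6, -0.4, -1.2]
width: 0.351
```

move_arm([
  [0,0,0,0,0,0],
  [0,0,0,0,0,0],
  [0,0,0,0,0,0],
  [0,0,0,0,0,0],
  [0,0,0,0,0,0],
  [0,0,0,0,0,0],
])

```text
clock: 4.95
position: [0.511, -0.2755, 0.1086]
ee_rot: [-3.125, 0.322, 0.001]
force: [-0.7, -0.6, -3.1]
width: 0.147
```

move_arm([
  [0,0,0.5,0,0,0],
  [0,0,1,0,0,0],
  [0,0,1.5,0,0,0],
  [0,0,2,0,0,0],
  [0,0,2,0,0,0],
  [0,0,1.5,0,0,0],
  [0,0,0.5,0,0,0],
  [0,0,0,0,0,0],
])

```text
clock: 5.75
position: [0.5116, -0.2758, 0.1998]
ee_rot: [3.125, -0.322, 0.003]
force: [-0.2, 0.3, -2.1]
width: 0.147
```

Run:
```python
from h import *
c=cam('scene'); save('s2.png',cv2.resize(c[0][80:320,150:450],None,fx=2.4,fy=2.4)); st=monitor.observe(); print(st['width'],st['force'],st['position'])
```

```text
0.14479365677950595 [-0.28417932 -0.2124942  -3.94911604] [ 0.51117608 -0.27552001  0.19883138]
```

View pics/s2.png

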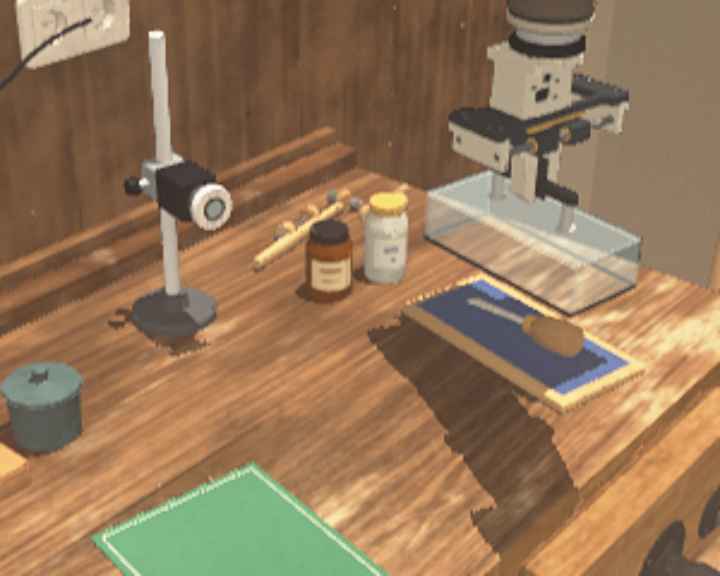

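The cover is held clear and the chisel is still on the board. Next I carry the cover to the mat centre.

move_arm([
  [-0.1,1,0,0,0,0],
  [-0.2,2,0,0,0,0],
  [-0.3,3,0,0,0,0],
  [-0.4,4,0,0,0,0],
  [-0.5,4,0,0,0,0],
  [-0.5,4,0,0,0,0],
  [-0.5,4,0,0,0,0],
  [-0.5,4,0,0,0,0],
])

```text
clock: 6.6
position: [0.4799, -0.0135, 0.198]
ee_rot: [3.125, -0.321, -0.002]
force: [1.7, -0.2, -3.3]
width: 0.147
```

move_arm([
  [-0.5,4,0,0,0,0],
  [-0.4,4,0,0,0,0],
  [-0.4,4,0,0,0,0],
  [-0.3,4,0,0,0,0],
  [-0.2,3,0,0,0,0],
  [-0.2,1.7,0,0,0,0],
  [-0.1,0.5,0,0,0,0],
  [0,0,0,0,0,0],
])

```text
clock: 7.4
position: [0.4593, 0.1967, 0.1981]
ee_rot: [3.125, -0.32, -0.002]
force: [0.1, -1.1, -4.5]
width: 0.141
```

move_arm([
  [0,0,-1,0,0,0],
  [0,0,-2,0,0,0],
  [0,0,-2,0,0,0],
  [0,0,-2,0,0,0],
  [0,0,-1,0,0,0],
  [0,0,-0.5,0,0,0],
  [0,0,0,0,0,0],
  [0,0,0,0,0,0],
])

```text
clock: 8.2
position: [0.4607, 0.1963, 0.1143]
ee_rot: [-3.125, 0.323, -0.001]
force: [-0.3, 0.4, -3.6]
width: 0.15
```

move_arm([
  [0,0,-0.4,0,0,0],
  [0,0,-0.4,0,0,0],
  [0,0,-0.3,0,0,0],
  [0,0,-0.2,0,0,0],
  [0,0,-0.1,0,0,0],
  [0,0,0,0,0,0],
])

```text
clock: 8.8
position: [0.4602, 0.1963, 0.0997]
ee_rot: [3.125, -0.322, -0.0]
force: [0.5, 0.8, -3.1]
width: 0.144
```

move_arm([
  [0,0,-0.1,0,0,0],
  [0,0,-0.1,0,0,0],
  [0,0,0,0,0,0],
])

```text
clock: 9.1
position: [0.4601, 0.1954, 0.0989]
ee_rot: [3.124, -0.323, 0.0]
force: [-6.0, -5.4, 15.9]
width: 0.152
```

move_arm([
  [0,0,0.1,0,0,0],
  [0,0,0,0,0,0],
  [0,0,0,0,0,0],
])

```text
clock: 9.4
position: [0.4604, 0.1961, 0.099]
ee_rot: [3.125, -0.323, 0.001]
force: [-1.9, -3.7, 6.6]
width: 0.149
```

move_arm([
  [0,0,0,0,0,0],
  [0,0,0,0,0,0],
  [0,0,0,0,0,0],
  [0,0,0,0,0,0],
  [0,0,0,0,0,0],
  [0,0,0,0,0,0],
  [0,0,0,0,0,0],
  [0,0,0,0,0,0],
], grip=1)

```text
clock: 10.2
position: [0.4602, 0.1963, 0.0987]
ee_rot: [3.125, -0.322, 0.0]
force: [0.4, 0.5, 0.5]
width: 0.796
```

move_arm([
  [0,0,0,0,0,0],
  [0,0,2,0,0,0],
  [0,0,3,0,0,0],
  [0,0,4,0,0,0],
  [0,0,4,0,0,0],
  [0,0,3,0,0,0],
  [0,0,1,0,0,0],
  [0,0,0,0,0,0],
])

```text
clock: 11.0
position: [0.4608, 0.1967, 0.2699]
ee_rot: [-3.124, 0.322, -0.004]
force: [0.4, -0.0, 0.2]
width: 1.004
```

Run:
```python
from h import *
c=cam('top'); A=c[1:]; save('t3.png',cv2.resize(c[0][70:360,120:430],None,fx=2.05,fy=2.05))
for th,z in (('chisel',.02),('board',.012)):
    for r in outline_of('top',th)[:1]:
        rc=cv2.minAreaRect(np.argwhere(r['mask'])[:,::-1].astype(np.float32)); w=back(cv2.boxPoints(rc),z,*A)[:,:2]; e=w-np.roll(w,1,0); L=np.linalg.norm(e,axis=1); i=L.argmax()
        print(th,r['p'],r['rect'],w.mean(0).round(4),L.round(3),np.degrees(np.arctan(e[i,1]/e[i,0])).round(1))
st=monitor.observe();print(st['position'],st['joints'].round(2))
```

```text
chisel 0.95 [362.0, 221.6, 20.7, 62.4] [ 0.5163 -0.2861] [0.037 0.16  0.038 0.16 ] -7.8
board 0.74 [345.9, 152.0, 20.6, 26.1] [ 0.7606 -0.2317] [0.073 0.059 0.073 0.058] 0.3
[0.45946932 0.19590531 0.26714425] [-0.36  0.23 -0.18  1.83  0.05  1.1  -2.33]
```

View pics/t3.png

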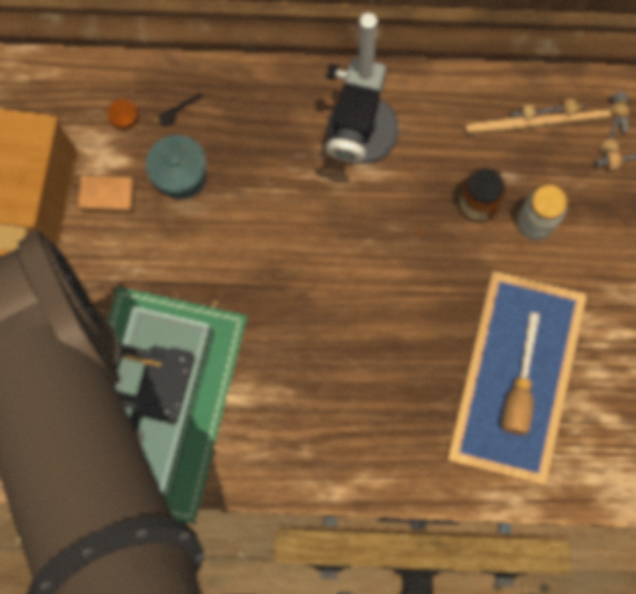

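The cover stands inside the mat border. The chisel lies with its tip at crop (534,313) and the end of its handle at (517,432). I go back above it.

move_arm([
  [0,-3,0,0,0,0],
  [0.2,-4.8,0,0,0,0],
  [0.2,-4.8,0,0,0,0],
  [0.2,-4.8,0,0,0,0],
  [0.2,-4.8,0,0,0,0],
  [0.2,-4.8,0,0,0,0],
  [0,-4.8,0,0,0,0],
  [0,-4.8,0,0,0,0],
])

```text
clock: 11.95
position: [0.4692, -0.1714, 0.2672]
ee_rot: [-3.125, 0.322, 0.004]
force: [1.0, -0.5, 0.2]
width: 1.004
```

move_arm([
  [0,-4.8,-0.5,0,0,0],
  [0,-4,-0.5,0,0,0],
  [0,-2.2,0,0,0,0],
  [0,0,0,0,0,0],
  [0,0,0,0,0,0],
  [0,0,0,0,0,0],
])

```text
clock: 12.55
position: [0.4702, -0.2781, 0.2579]
ee_rot: [-3.124, 0.319, 0.002]
force: [0.7, 0.1, 0.8]
width: 1.001
```

Run:
```python
from h import *
st=monitor.observe(); c=cam('wrist',st); A=c[1:]
Rt=R(st['ee_rot']); print(st['position'],'tool y ang',np.degrees(np.arctan2(Rt[1,1],Rt[0,1])))
v=c[0].copy()
for r in outline_of('wrist','chisel')[:1]:
    m=r['mask']; print(r['p'],r['rect']); cs,_=cv2.findContours(m.astype(np.uint8),0,1); cv2.drawContours(v,cs,-1,(255,0,0),1)
    # blade at z~.016, handle silhouette at z .032
    rows=np.unique(np.argwhere(m)[:,0]); P=[]
    for y in rows:
        x=np.where(m[y])[0]; P.append(((x[0]+x[-1])/2,y,x[-1]-x[0]))
    P=np.array(P); W=P[:,2]; h=P[W>.6*W.max()]; b=P[W<.6*W.max()]
    hw=back(h[:,:2],.032,*A); tip=back(b[:1,:2],.014,*A)[0]; print('handle ends',hw[0],hw[-1],'tip',tip)
    hc=hw.mean(0); d=tip-hc; print('hc',hc,'ang',np.degrees(np.arctan2(d[1],d[0])),np.hypot(*d[:2])); d=d[:2]/np.hypot(*d[:2])
    print('handle point from tip',tip[:2]-.128*d)
save('w4.png',v[:330])
```

```text
[ 0.4702361  -0.27811025  0.25788478] tool y ang -101.6766687437375
0.66 [266.7, 80.7, 27.9, 133.7]
handle ends [ 0.4944389  -0.28123619  0.032     ] [ 0.43771276 -0.27024624  0.032     ] tip [ 0.59740028 -0.29927536  0.014     ]
hc [ 0.4665676  -0.27551402  0.032     ] ang -10.293646202912244 0.13297289793639186
handle point from tip [ 0.47146046 -0.27640265]
```

View pics/w4.png

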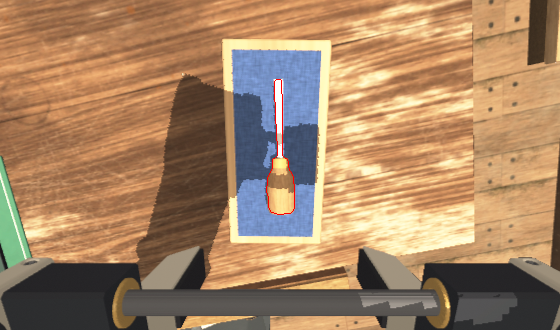

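The chisel's outline runs from the tip at (279,80) to the handle end at (281,214). The jaws are well aligned, so I descend.

move_arm([
  [-0.2,0.2,-3,0,0,1],
  [-0.2,0.1,-4,0,0,0.4],
  [0,0,-4,0,0,0],
  [0,0,-4,0,0,0],
  [0,0,-3,0,0,0],
  [0,0,-2,0,0,0],
  [0,0,-1.2,0,0,0],
  [0,0,-0.8,0,0,0],
])

```text
clock: 13.45
position: [0.4664, -0.276, 0.0382]
ee_rot: [-3.129, 0.282, 0.001]
force: [0.5, 0.4, 1.0]
width: 1.002
```

move_arm([
  [0,0,0,0,0,0],
  [0,0,0,0,0,0],
  [0,0,0,0,0,0],
  [0,0,0,0,0,0],
  [0,0,0,0,0,0],
  [0,0,0,0,0,0],
  [0,0,0,0,0,0],
  [0,0,0,0,0,0],
], grip=0, force=45)

```text
clock: 14.25
position: [0.4662, -0.2767, 0.0388]
ee_rot: [3.129, -0.284, -0.0]
force: [-0.0, -0.1, 1.3]
width: 0.383
```

move_arm([
  [0,0,0,0,0,0],
  [0,0,0,0,0,0],
  [0,0,0,0,0,0],
  [0,0,0,0,0,0],
])

```text
clock: 14.65
position: [0.4662, -0.2767, 0.0388]
ee_rot: [3.129, -0.284, 0.0]
force: [-0.6, -1.4, 1.6]
width: 0.383
```

move_arm([
  [0,0,0.5,0,0,0],
  [0,0,1,0,0,0],
  [0,0,2,0,0,0],
  [0,0,3,0,0,0],
  [0,0,3,0,0,0],
  [0,0,3,0,0,0],
  [0,0,2.5,0,0,0],
  [0,0,1,0,0,0],
])

```text
clock: 15.45
position: [0.4672, -0.2771, 0.2019]
ee_rot: [3.127, -0.284, 0.006]
force: [1.1, -0.4, -1.7]
width: 0.386
```

move_arm([
  [0,1.5,0,0,0,0],
  [0,3,0,0,0,0],
  [0,4,0,0,0,0],
  [0,4,0,0,0,0],
  [0,4,0,0,0,0],
  [0,4,0,0,0,-0.5],
  [0,3.5,0,0,0,-1],
  [0,2,0,0,0,-1],
])

```text
clock: 16.25
position: [0.4645, -0.0125, 0.1974]
ee_rot: [-3.122, 0.347, 0.004]
force: [-0.4, 0.3, -1.7]
width: 0.38
```

move_arm([
  [0,1.5,0,0,0,-0.5],
  [0,1,0,0,0,0],
  [0,0,0,0,0,0],
  [0,0,0,0,0,0],
  [0,0,0,0,0,0],
])

```text
clock: 16.75
position: [0.466, 0.0074, 0.1985]
ee_rot: [3.12, -0.368, -0.001]
force: [-0.3, -0.8, -1.6]
width: 0.382
```

Run:
```python
from h import *
st=monitor.observe(); Rt=R(st['ee_rot']); print(st['position'],st['width'],st['force'],'tool y ang',np.degrees(np.arctan2(Rt[1,1],Rt[0,1])))
c=cam('wrist',st); s=cam('scene')
big=cv2.resize(s[0][80:280,150:400],None,fx=2,fy=2)
v=np.zeros((max(330,400),560+500,3),np.uint8); v[:400,:560]=c[0][:400]; v[:400,560:]=big
save('ws5.png',cv2.resize(v,(800,302)))
save('w5.png',c[0]); save('s5.png',s[0])
for n in ('wrist','scene','top'):
    if n=='top': cam('top')
    for th in ('chisel','lens'):
        print(n,th,[(round(r['p'],2),np.round(r['rect'])) for r in outline_of(n,th)[:2]])
```

```text
[0.46599844 0.00737862 0.19848534] 0.3822938656928398 [-0.29327417 -0.78839297 -1.58386264] tool y ang -103.446552840679
wrist chisel [(0.61, array([248.,   7.,  65., 323.]))]
wrist lens [(0.68, array([ 25., 103., 186., 159.]))]
scene chisel [(0.59, array([313., 200.,  19.,  21.]))]
scene lens [(0.97, array([198., 144.,  51.,  30.]))]
top chisel [(0.18, array([183., 238.,  21.,  47.]))]
top lens [(0.94, array([281.,  98.,  25.,  50.]))]
```

View pics/ws5.png

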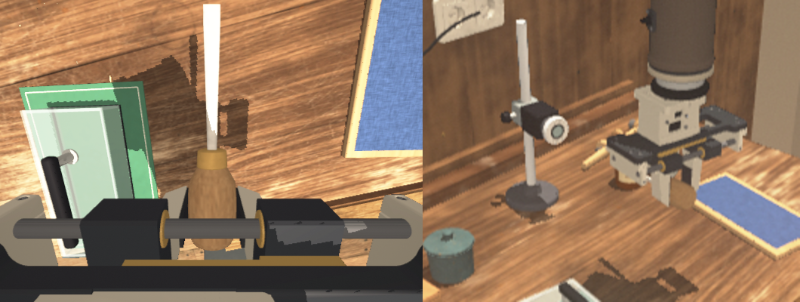

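```bash
cat > lens.py <<'E'
from h import *
from scipy.optimize import least_squares as LS
I={}
for n in ('scene','top'):
    c=cam(n); I[n]=c
    hs=cv2.cvtColor(c[0],cv2.COLOR_RGB2HSV); x0,y0,x1,y1=(220,145,256,188) if n=='scene' else (272,130,306,160)
    w=np.zeros(hs.shape[:2],np.uint8); w[y0:y1,x0:x1]=cv2.inRange(hs,(0,0,185),(180,60,255))[y0:y1,x0:x1]
    k,l,s,ce=cv2.connectedComponentsWithStats(w); i=1+s[1:,4].argmax(); pts=np.argwhere(l==i)[:,::-1].astype(np.float32)
    print(n,s[i],ce[i].round(1),cv2.fitEllipse(cv2.convexHull(pts)))
th=np.linspace(0,2*np.pi,60)
def model(p):
    b=np.array(p[:2]); d=np.array([np.cos(p[2]),np.sin(p[2])]); q=np.array([-d[1],d[0]]); L=b-.1*d
    ring=np.c_[L+.024*np.cos(th)[:,None]*q,p[3]+.024*np.sin(th)]
    foot=np.c_[b[0]+.05*np.cos(th),b[1]+.05*np.sin(th),0*th+.005]
    col=np.array([[*b,0],[*b,.34]]); ax=np.array([[*(L-.08*d),p[3]],[*(b),p[3]]]); return ring,foot,col,ax
def draw(p,fn):
    o=[]
    for n,(x0,y0,w) in (('scene',(175,85,100)),('top',(255,70,80))):
        c,*A=I[n]; k=400//w; v=cv2.resize(c[y0:y0+int(w*1.5),x0:x0+w],None,fx=k,fy=k,interpolation=cv2.INTER_CUBIC)
        for m,col in zip(model(p),((255,0,0),(0,255,0),(255,255,0),(0,255,255))):
            cv2.polylines(v,[(((proj(m,*A)-(x0,y0)+.5)*k)).astype(np.int32).reshape(-1,1,2)],False,col,1)
        o.append(v[:600])
    save(fn,np.hstack(o))
E
python3 - <<'E'
from lens import *
draw([.851,-.064,-.231,.177],'l6.png')
st=monitor.observe(); c=cam('wrist',st); A=c[1:]
m=outline_of('wrist','chisel')[0]['mask']; y=np.argwhere(m)[:,0].min(); 
for dy in (0,60,110): x=np.where(m[y+dy])[0]; print(y+dy,x[0],x[-1],back([(x[0]+x[-1])/2,y+dy],st['position'][2]-.025+dy*.0001,*A)[0]-st['position'])
E
```

```text
scene [230 157  17  18 157] [237.2 164.8] ((237.83067321777344, 165.59024047851562), (15.973986625671387, 18.48745346069336), 17.095317840576172)
top [282 138  15   6  48] [288.9 140.6] ((288.78466796875, 140.5261688232422), (3.8809099197387695, 15.80653190612793), 103.5064468383789)
5 282 285 [ 0.13031558 -0.03107603 -0.025     ]
65 270 289 [ 0.10425188 -0.0229211  -0.019     ]
115 272 288 [ 0.0814065  -0.01777072 -0.014     ]
```

View pics/l6.png

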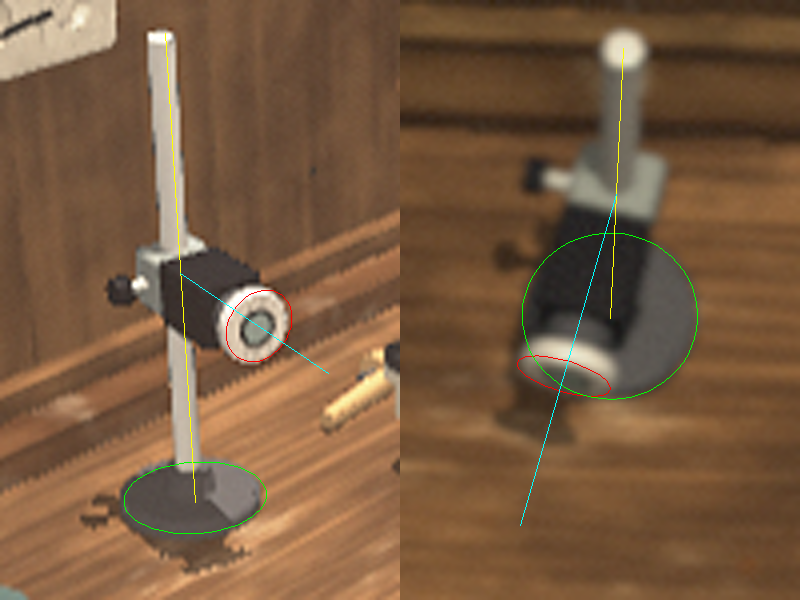

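The overlay puts the model ring about 1 px right of the real ring in the scene view, and about 1.4 px left in the top view. I refit with these better picks and ignore the foot.

Run:
```python
from lens import *
S=I['scene'][1:];T=I['top'][1:]
def f(p):
    ring,foot,col,ax=model(p); L=(ring[0]+ring[30])/2
    a=proj(np.linspace(col[0],col[1],50),*S)
    return np.r_[proj(col[1],*S)[0]-(214.5,93.8),proj(col[1],*T)[0]-(299.4,79.2),np.interp(200.8,a[::-1,1],a[::-1,0])-221.2,proj(L,*S)[0]-(238.1,165.9),proj(L,*T)[0]-(288.6,143.7)]
r=LS(f,[.851,-.064,-.231,.177]);p=r.x;d=np.array([np.cos(p[2]),np.sin(p[2])])
print(p.round(4),np.degrees(p[2]),r.fun.round(1),'lens',p[:2]-.1*d,'focus',p[:2]-.18*d)
L=LS(lambda X:np.r_[proj(X,*S)[0]-(238.1,165.9),proj(X,*T)[0]-(288.6,143.7)],[.75,-.04,.18]);print('tri lens',L.x,L.fun.round(1))
draw(p,'l7.png')
```

```text
scene [230 157  17  18 159] [237.2 164.9] ((237.7797393798828, 165.6311492919922), (16.01610565185547, 18.563020706176758), 19.46599769592285)
top [282 138  15   6  47] [289.  140.6] ((289.0188293457031, 140.6187744140625), (4.033822536468506, 14.750079154968262), 103.31956481933594)
[ 0.8539 -0.063  -0.209   0.1772] -11.972082017064787 [ 0.3 -1.  -0.6 -1.2  0.7  0.9 -0.1 -0.9  0.2] lens [ 0.75611123 -0.04222542] focus [ 0.67785133 -0.02563061]
tri lens [ 0.75865272 -0.04341691  0.1745756 ] [ 0.6  0.2 -0.3 -0.5]
```

View pics/l7.png

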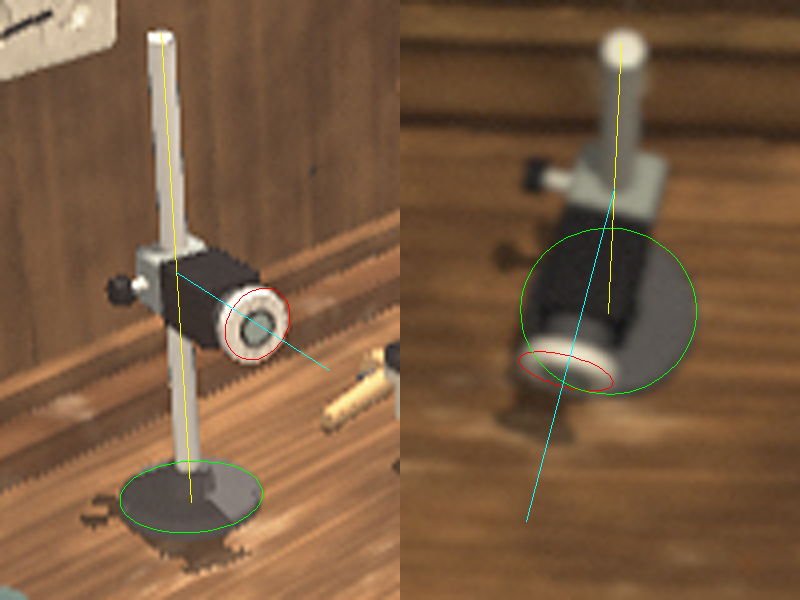

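move_arm([
  [0.5,0,0.1,0,0,0.3],
  [1.2,-0.1,0.1,0,0,0.2],
  [1.6,-0.1,0.1,0,0,0],
  [1.6,-0.1,0,0,0,0],
  [1.5,-0.1,0,0,0,0],
  [1.2,-0.1,0,0,0,0],
  [0.5,0,0,0,0,0],
  [0.2,0,0,0,0,0],
])

```text
clock: 18.3
position: [0.5497, 0.0033, 0.2015]
ee_rot: [3.122, -0.352, -0.001]
force: [0.9, -0.5, -1.7]
width: 0.38
```

move_arm([
  [0,0,0,0,0,0],
  [0,0,0,0,0,0],
  [0,0,0,0,0,0],
  [0,0,0,0,0,0],
])

```text
clock: 18.7
position: [0.549, 0.0034, 0.2019]
ee_rot: [-3.122, 0.352, -0.0]
force: [-1.0, -0.3, -0.8]
width: 0.384
```

Run:
```python
from lens import *
st=monitor.observe(); Rt=R(st['ee_rot']); print(st['position'],st['force'],st['width'],'ang',np.degrees(np.arctan2(Rt[1,1],Rt[0,1])),'tilt',Rt[:,2])
p=[.8539,-.063,-.209,.176]
o=[]
for n,(x0,y0,w) in (('scene',(200,125,100)),('top',(255,110,80))):
    c,*A=I[n]; k=400//w; v=cv2.resize(c[y0:y0+int(w*1.5),x0:x0+w],None,fx=k,fy=k,interpolation=cv2.INTER_CUBIC)
    ax=model(p)[3]; f=proj(ax[:1],*A)[0]; cv2.drawMarker(v,tuple(int(q) for q in (f-(x0,y0)+.5)*k),(255,0,0),0,12,1); o.append(v[:600])
    print(n,'focus px',f,'expected handle px',proj(np.r_[st['position'][:2],st['position'][2]-.007],*A))
save('f8.png',np.hstack(o))
```

```text
scene [230 157  16  18 144] [236.3 165.3] ((237.51661682128906, 165.7681427001953), (15.575514793395996, 18.51033592224121), 10.881149291992188)
top [282 138  15   6  50] [289.  140.5] ((288.7584228515625, 140.49986267089844), (4.028381824493408, 15.414141654968262), 103.6513442993164)
[0.54908153 0.00337065 0.2018828 ] [-0.63968721  0.19173328 -1.48668319] 0.3808506984470453 ang -102.86764964697699 tilt [ 1.58238380e-04  6.10191935e-06 -9.99999987e-01]
scene focus px [256.92685882 177.47254935] expected handle px [[289.69002501 191.64234908]]
top focus px [279.82826238 173.98121281] expected handle px [[265.31558544 223.51799747]]
```

View pics/f8.png

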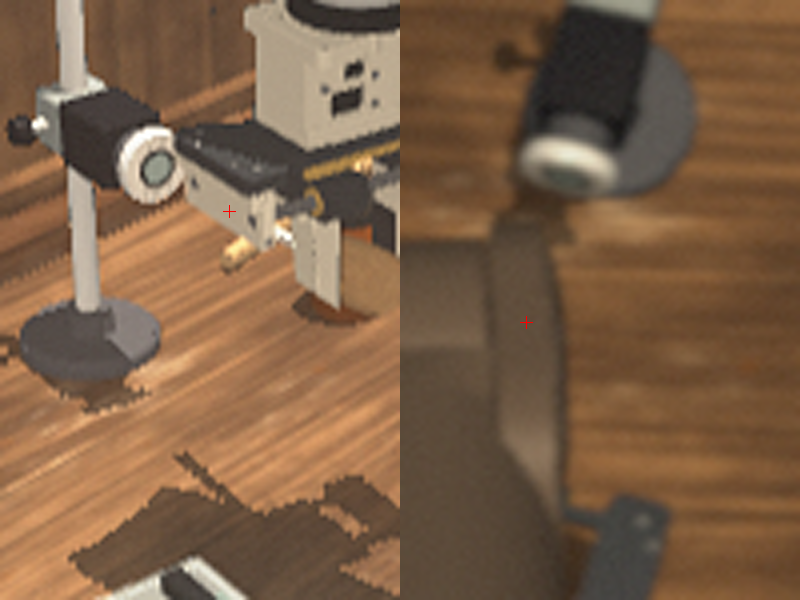

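The tip is hidden from both fixed cameras here. I back off and swing the tool so that the scene camera can see the blade, to check that it is level.

move_arm([
  [-1.5,0,0,0,0,0],
  [-2,0,0,0,0,5],
  [-2,0,0,0,0,7],
  [-2,0,0,0,0,7],
  [-0.5,0,0,0,0,7],
  [0,0,0,0,0,7],
  [0,0,0,0,0,7],
  [0,0,0,0,0,0],
])

```text
clock: 19.6
position: [0.4691, 0.0032, 0.2019]
ee_rot: [3.053, 0.74, 0.0]
force: [-0.8, -0.4, -1.3]
width: 0.383
```

move_arm([
  [0,0,0,0,0,0],
  [0,0,0,0,0,0],
  [0,0,0,0,0,0],
])

```text
clock: 19.9
position: [0.4692, 0.0034, 0.2017]
ee_rot: [3.055, 0.734, -0.0]
force: [0.1, 0.2, -0.9]
width: 0.383
```

Run:
```python
from h import *
st=monitor.observe(); Rt=R(st['ee_rot']); a=np.arctan2(Rt[1,1],Rt[0,1])+np.pi/2; print(st['position'],'yaw',np.degrees(a))
c=cam('scene'); A=c[1:]; v=c[0].copy()
x0,y0,k=230,120,6; v=cv2.resize(v[y0:y0+95,x0:x0+130],None,fx=k,fy=k,interpolation=cv2.INTER_CUBIC)
for n in (0,):
    for L,z in ((.133,-.025),(.133,-.015),(.133,-.035),(.03,-.007)):
        P=st['position']+np.r_[L*np.cos(a),L*np.sin(a),z]; q=proj(P,*A)[0]; print(L,z,q.round(1)); cv2.drawMarker(v,tuple(int(i) for i in (q-(x0,y0)+.5)*k),(255,0,0) if z==-.025 else (0,255,255),0,8,1)
save('s9.png',v)
```

```text
[0.4692213  0.00337526 0.20172908] yaw 27.027609527417905
0.133 -0.025 [258.4 203.2]
0.133 -0.015 [258.3 199.2]
0.133 -0.035 [258.5 207.1]
0.03 -0.007 [304.4 201.8]
```

View pics/s9.png

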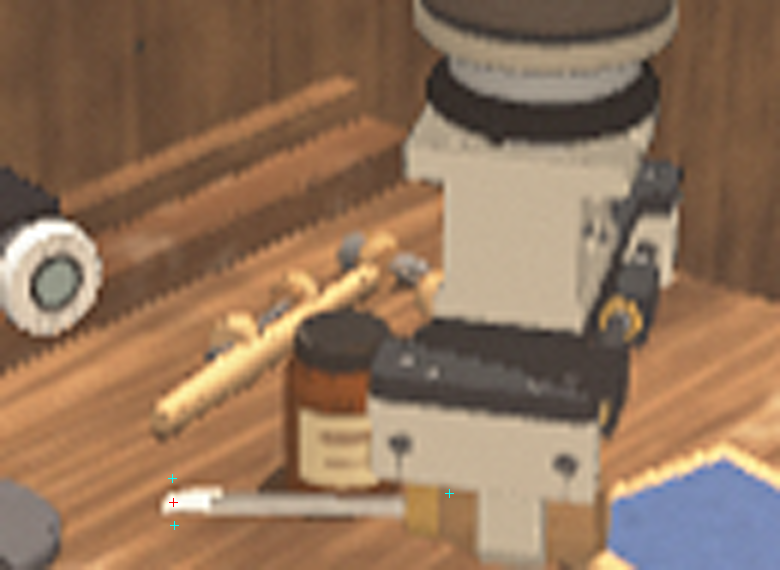

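The tip shows at crop (166,502) against the predicted (173,502). The blade is level and within about 2 mm of the prediction, so I swing back and move in.

move_arm([
  [0,0,0,0,0,-7],
  [0,0,0,0,0,-7],
  [0,0,0,0,0,-7],
  [0,0,0,0,0,-7],
  [0,0,0,0,0,-7],
  [0,0,0,0,0,-5],
  [0,0,0,0,0,0],
  [0,0,0,0,0,0],
])

```text
clock: 20.75
position: [0.4692, 0.0034, 0.2017]
ee_rot: [3.122, -0.348, 0.0]
force: [0.4, -0.4, -1.4]
width: 0.384
```

move_arm([
  [0.8,0,0,0,0,0.3],
  [1.5,0,0,0,0,0.3],
  [1.7,0,0,0,0,0],
  [1.7,0,0,0,0,0],
  [1.3,0,0,0,0,0],
  [0.7,0,0,0,0,0],
  [0.2,0,0,0,0,0],
  [0,0,0,0,0,0],
])

```text
clock: 21.55
position: [0.5481, 0.0033, 0.2015]
ee_rot: [3.124, -0.335, -0.001]
force: [1.1, 0.6, -1.6]
width: 0.382
```

move_arm([
  [0,0,0,0,0,0],
  [0,0,0,0,0,0],
  [0,0,0,0,0,0],
  [0,0,0,0,0,0],
  [0,0,0,0,0,0],
  [0,0,0,0,0,0],
])

```text
clock: 22.15
position: [0.5482, 0.0033, 0.2018]
ee_rot: [3.124, -0.336, 0.0]
force: [-0.4, 0.2, -1.7]
width: 0.381
```

Run:
```python
from h import *
st=monitor.observe(); Rt=R(st['ee_rot']); a=np.arctan2(Rt[1,1],Rt[0,1])+np.pi/2
tip=st['position']+np.r_[.134*np.cos(a),.134*np.sin(a),-.025]
print(st['clock'],st['position'],np.degrees(a),'tip',tip,'err',tip-[.679,-.0265,.176],st['width'],abs(st['dq']).max())
c=cam('wrist',st); print([r['rect'] for r in outline_of('wrist','chisel')[:1]])
```

```text
22.15 [0.54820465 0.00333045 0.2017932 ] -12.274163104058282 tip [ 0.67914162 -0.02515658  0.1767932 ] err [0.00014162 0.00134342 0.0007932 ] 0.3805971064573942 0.002353777123311579
[[248.4, 10.7, 67.1, 320.9]]
```

```bash
python3 -c "
from h import *
print(workorder.sign_off())"
```

```text
the job is handed in; nothing more can be done
None
```

I lifted the cover off by its bar, set it down near the centre of the mat and let it go. I then picked up the chisel by its handle, moved it to the inspection camera's focus point and handed in the job at about 22 s, still holding it.

What the last checks showed:
- **Cover:** it was released at about (0.460, 0.196), and the mat's centre measures (0.460, 0.197). It sat inside the mat's border, partly hidden by the arm in the picture.
- **Tip position:** the computed tip is within about 2 mm of my estimate of the focus point, with the blade at −12.3° against −12.0° for the lens axis. The arm was still and the grip firm.
- **Level:** I backed the chisel off and swung it into the scene camera's view. It was level, and the tip was about 2 mm from the prediction.

**Remaining uncertainty:**
- **Lens position:** it comes from two far cameras that disagreed by about 1 px, so the focus point is uncertain by about 5 mm. That is within the 20 mm allowed.
- **Final pose:** neither fixed camera could see the tip there. Its position comes from the arm's reading and the earlier check of the grip.

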